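Dark reading of a light-sensor head in a sprung contact cradle

ROBOT

A 7-joint arm with a two-finger parallel gripper is mounted at the origin on a cart in front of the work surface, level with it; the furniture and walls round the work are solid. World frame = base frame: x ahead of the robot, y to its left, z up, the work surface at z = 0. Lengths are in mm, angles in rad, forces in N, time in s.
With the tool pointing down it reaches from about 425 to 1025 mm from the base axis. Payload 9.4 kg.
Tool frame: the origin (TCP) lies on the front face of the gripper's body, between the roots of the fingers; the fingertips stand 84 mm ahead of it and the grasp point (between the pads) lies 65 mm ahead of it; z points along the fingers, y is the line along which they close (so a half turn about z gives the same grasp; the last joint's range is limited). The gripper opens to 93 mm and grips with 3 to 60 N. Pads are 15 mm wide; open, the fingers measure 128 mm over their backs; the gripper's body (75 mm by 188 mm) begins 65 mm behind the grasp point.
Start: joints at [1.215, 0.599, -0.003, 1.599, 0.002, 0.943, -0.08], TCP at [199.515, -697.006, 302.718] pointing down, gripper open.
Joint ranges: [-2.57, 2.57], [-0.35, 1.97], [-1.29, 1.29], [0.11, 2.56], [-1.05, 4.19], [0.11, 1.86], [-2.63, 2.63]. Speed limits (rad/s): [2.22, 2.22, 3.01, 3.01, 3.14, 3.14, 3.14].

INTERFACE

Orientations are given as a unit quaternion [x, y, z, w].
In Python, from rig import sensors, get_image, finish_job gives the robot as it stands. The module is installed in compiled form; this text tells all that it offers.
- The arm moves only by the tool move_arm, never from a script. Its argument "increments" is one flat list of numbers, 7 for each row, row after row: the shift along the tool's x, y, z in mm, then the turn, a rotation vector about the tool's x, y, z in degrees, then the closure, from 0 (fully open) to 1 (shut). A call has 1 to 8 rows; each row shifts and turns the commanded pose from where the row before left it, along the tool's axes as they then stand; what a row does not reach is not made up. A row lasts 1/8 s, in which the tool goes at most 62.5 mm and 10.7 degrees, less where a joint would pass 70% of its speed; a pose out of reach is approached as far as the arm can. A call is refused whole if a number of a shift passes 62.5 or a number of a turn 10.7, either way. A call with a gripper value outside its range is refused whole. The fingers move at their own pace and stop on an object; "newtons" is the grip in N (left out, the last holds). Time passes only in rows, so rows that do not move let the fingers close. It gives the time, the measured TCP pose, the force, the opening and the grip force at its end, in the units of the state.
- sensors.observe(): the state, without advancing time (a new reading comes with each control period).
- get_image(name): name is "side" or "top"; returns a dict with "pixels" (420x560x3 uint8, blue, green, red), "camera_matrix" (3x3 intrinsics, pixels), "distortion" ([k1, k2, p1, p2, k3] as OpenCV has them; the pictures are not rectified), "T" (4x4, takes a point from camera to world coordinates). Camera axes: x right, y down, z forward; pixel columns grow to the right and rows downward; lengths in mm; the calibration is good to about 2 mm. A picture is of the moment at which its call begins. There is no depth.
- finish_job(): hands the job in; it is judged then, once.
The state is a dict: "clock": time; "qpos": joint angles; "qvel": joint speeds; "joint_torque": joint torques, N m; "tcp_pos": TCP position; "ee_rot": TCP orientation; "force": force on the tool from outside, world axes, zero at the start; "torque": the same for the moment, N m; "grip_width": finger opening in mm; "grip_force": force on a finger pad.
Only numpy, scipy, OpenCV 4.12 (cv2) and the standard library are available. Lean on these libraries where they do the work, as an engineer would, in place of code of your own. Each camera call takes 0.05 s, during which the arm holds its last target. There are 200 camera calls.

TASK

Take the dark reading of the light-sensor head: put the loose dark cap over the head's open mouth so that it sits down squarely on the rim, stand the head foot-first in the floating ring of the test cradle, and push the capped head straight down against the springs until it is fully home on the contact pins. The cap must be on before the head reaches the pins, because the reading starts on contact. Finish while still holding the head pressed down with the gripper, and leave the other loose things on the bench where they lie.

Things in the scene. Friction and masses are not known exactly. Their poses are not given: they have to be found in the camera images.
- sensor_head: Round light-sensor head, bare aluminium, loose and upright, 62 mm tall, about 0.22 kg. Origin: centre of underside, z up. Foot 34 mm diameter, widening to 44 at z=6, straight to z=10 mm; flat shoulder there; barrel 56 mm, z=10-42 (grip here); cone to 43 mm at z=48; dark neck 42 mm, z=50-60; rim of the open mouth at z=62, bevelled to 38 mm outside, glass lens inside. Yaw does not matter.
- dark_cap: Black round cap lying loose, skirt down, about 0.05 kg. Origin: centre of the skirt's lower edge, z up. Skirt 52 mm outside, 46 inside, 10 mm deep; roof top at z=13 mm; on it a fluted knob 18 mm across, z=13-25. Fits over the head's neck with 2 mm play all round; seated, its roof rests on the rim and its origin is 52 mm above the head's origin.
- cradle: Test cradle, fixed: dark steel base 124 x 116 mm, 10 mm thick, plug socket on its rear (+x) edge; above it a floating aluminium ring on three coil springs standing in pockets. Origin: centre of the base's underside, z up; ring and contact pins share its vertical axis. Nothing stands higher than the ring.
- ring_seat (a point): Centre of the ring's bore at its top face, 44 mm above the bench when the ring is up. Ring 108 mm outside, bore 48 mm, 10 mm thick. The head's foot goes into the bore and its shoulder rests on the top face; the head's origin is then 10 mm below this point.
- seat_ring (a joint): How far the ring is pushed down, m: 0 = up, 0.014 = its stop. Its springs hold it up with about 6 N at 0 (the capped head's own weight does not move it) and about 14 N at the stop. The foot of a seated head touches the pins at about 0.009.
- contact_pins (a joint): How far the five brass spring pins in the middle of the base are pushed in by the head's foot, m: 0 = free, about 0.005 when the ring is at its stop. They add 1 to 2.5 N. The reading needs more than 0.002, reached with the ring about 0.011 down.
- pliers: Bystander: pliers with red grips, 62 x 152 x 13 mm, lying loose; origin at the centre of the underside.
- tweezers: Bystander: curved black tweezers, 27 x 119 x 8 mm, lying loose; origin at the centre of the underside.
- tape_roll: Bystander: roll of cream tape, 58 mm diameter, 18 mm high, loose; origin at the centre of the underside.
- loupe: Bystander: black eye loupe standing on its wide rim, 39 mm diameter, 34 mm high, loose; origin at the centre of the underside.
- driver: Bystander: precision screwdriver with aluminium handle, 19 x 161 x 19 mm, lying loose; origin at the centre of the underside.
There are look-alikes about, which are no part of the job. Leave any pink look-alike of the dark_cap alone.

How it is judged (in metres and radians):
On the way:
1. the cap sits down level on the head's rim (z of dark_cap in the frame of sensor_head between 0.0495 and 0.054 m and horizontal distance between dark_cap and sensor_head below 0.005 m and angle between the z axis of dark_cap and the z axis of sensor_head, either way round below 0.06 rad), for 0.2 s.
At the end, for the whole second after the job is handed in: Through the last second the fingers hold the head down: upright (0.06 rad), shoulder on the ring (2.5 mm), centred within 5 mm, ring more than 10.5 mm and pins more than 2 mm down, at rest, the cap level on the rim (2.5 mm in height, 5 mm sideways, 0.06 rad) (all of step 1 and value of joint contact_pins above 0.002 m and value of joint seat_ring above 0.0105 m and z of sensor_head in the frame of ring_seat between -0.0125 and -0.008 m and horizontal distance between sensor_head and ring_seat below 0.005 m and angle between sensor_head's own z axis and vertical below 0.06 rad and linear speed of sensor_head below 0.01 m/s and (contact force between the fingers and sensor_head above 2 N or contact force between the fingers and dark_cap above 2 N)); the arm keeps its last pose, push and grip.
It fails at once if the head is pressed onto the contact pins without its cap seated (value of joint contact_pins above 0.001 m and (z of dark_cap in the frame of sensor_head above 0.057 m or z of dark_cap in the frame of sensor_head below 0.045 m or horizontal distance between dark_cap and sensor_head above 0.01 m)).
It fails at once if another loose thing on the bench is disturbed (moved more than 30 mm) (distance of any of pliers, tweezers, tape_roll, loupe, driver from where it was at the start of the episode above 0.03 m).
It also fails if it takes over 58 s, if anything falls off the work surface, if the arm or the gripper's body presses on something with over 40 N, if the wrist force passes 120 N, or if a joint passes its speed limit or range.

## Working session

There is one attempt and no reset: what is moved stays moved. The work goes in short steps, Python scripts to look and compute and a tool call to move; the robot and the scene stay as the last step left them, time stands still between calls to the robot, and variables do not carry over. Pictures are saved under pics/ and viewed, at most 10 in all, crops included, and the job is handed in when it is done.

Besides the shell and the picture viewer there is one more tool, called as name(argument=value, ...) on one line, values as JSON. move_arm: Moves the arm, as the interface text tells. Its arguments: {"type":"object","properties":{"increments":{"type":"array","items":{"type":"number"}},"newtons":{"type":"number"}},"required":["increments"]}

```bash
mkdir -p pics
cat > h.py <<'E'
import numpy as np, cv2, json
from rig import sensors, get_image, finish_job
from scipy.spatial.transform import Rotation as R
def snap(n,f):
    d=get_image(n); im=np.array(d["pixels"],np.uint8); cv2.imwrite(f"pics/{f}.png",im); 
    np.savez(f"pics/{f}.npz",im=im,K=d["camera_matrix"],D=d["distortion"],T=d["T"]); return load(f)
def load(f):
    z=np.load(f"pics/{f}.npz"); return {k:z[k] for k in z}
def ray(c,p):
    u=cv2.undistortPoints(np.array(p,float).reshape(-1,1,2),c["K"].astype(float),c["D"].astype(float)).reshape(-1,2)
    d=np.c_[u,np.ones(len(u))]@c["T"][:3,:3].T
    return c["T"][:3,3],d
def plane(c,p,z):
    o,d=ray(c,p); return o+d*((z-o[2])/d[:,2])[:,None]
def tri(c1,p1,c2,p2):
    o1,d1=ray(c1,p1);o2,d2=ray(c2,p2); d1=d1[0]/np.linalg.norm(d1[0]);d2=d2[0]/np.linalg.norm(d2[0])
    s=np.linalg.lstsq(np.c_[d1,-d2],o2-o1,rcond=None)[0]; a=o1+s[0]*d1;b=o2+s[1]*d2
    return (a+b)/2,np.linalg.norm(a-b)
def proj(c,P):
    Ti=np.linalg.inv(c["T"]); return cv2.projectPoints(np.array(P,float).reshape(-1,1,3),cv2.Rodrigues(Ti[:3,:3])[0],Ti[:3,3],c["K"].astype(float),c["D"].astype(float))[0].reshape(-1,2)
E
python3 - <<'E'
from h import *
np.set_printoptions(precision=2,suppress=True)
a=snap("top","top0");b=snap("side","side0")
print(a["T"],b["T"],a["K"]); print(sensors.observe())
cv2.imwrite("pics/both0.png",cv2.resize(np.hstack([a["im"],b["im"]]),(800,300)))
E
```

```text
[[  -0.02   -1.      0.09  409.81]
 [  -1.      0.03    0.01   15.2 ]
 [  -0.01   -0.09   -1.   1062.26]
 [   0.      0.      0.      1.  ]] [[ -0.94  -0.2    0.27 206.54]
 [ -0.34   0.56  -0.76 803.86]
 [  0.    -0.81  -0.59 673.83]
 [  0.     0.     0.     1.  ]] [[426.34   0.   283.99]
 [  0.   426.34 207.23]
 [  0.     0.     1.  ]]
{'clock': 0.1, 'qpos': array([ 1.22,  0.6 , -0.  ,  1.6 ,  0.  ,  0.94, -0.08]), 'qvel': array([-0., -0.,  0., -0., -0., -0.,  0.]), 'joint_torque': array([  0.01, -76.66,   1.5 , -25.29,  -0.05,   0.01,   0.  ]), 'tcp_pos': array([ 199.44, -696.7 ,  301.94]), 'ee_rot': array([ 0.99,  0.14, -0.  , -0.  ]), 'force': array([-0.18, -0.27, -0.22]), 'torque': array([-0.05, -0.06,  0.01]), 'grip_force': 0.0, 'grip_width': 92.7459241793089}
```

View pics/top0.png

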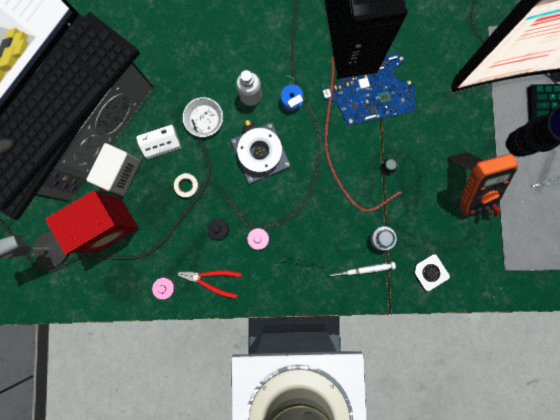

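View pics/side0.png

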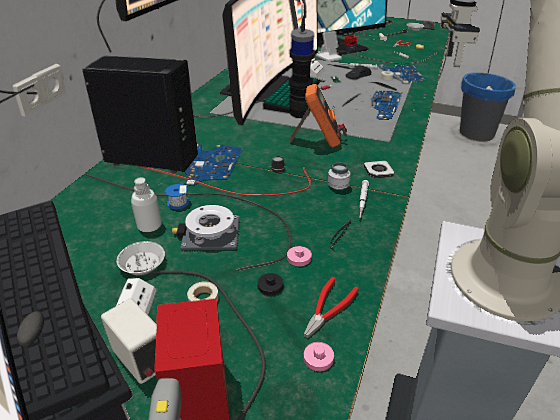

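The top view shows the black cap at (217,229), with pink look-alikes at (258,238) and (163,289). The head is at (383,238), the cradle ring at (260,152) and the loupe at (390,166). In the side view the cap is at (270,284), the head at (340,177) and the ring at (210,221). The black round candidates are (217,229) and the loupe at (390,166). Only the first is a flat disc with a knob, so I'll confirm it in a crop.

Run:
```python
from h import *
np.set_printoptions(precision=1,suppress=True)
a=load("top0");b=load("side0")
def crop(c,u,v,r=33): return cv2.resize(c["im"][v-r:v+r,u-r:u+r],(260,260),interpolation=cv2.INTER_CUBIC)
cv2.imwrite("pics/crop1.png",np.vstack([np.hstack([crop(a,*p) for p in [(217,229),(383,238),(260,152)]]),np.hstack([crop(b,*p) for p in [(270,284),(340,177),(210,225)]])]))
# coarse
for n,p,q in [("cap knob",(217,228),(270,279)),("head",(383,238),(339,168)),("ring",(260,152),(210,220))]:
    print(n,*tri(a,[p],b,[q]))
```

```text
cap knob [459.8 186.7  19.4] 1.323839917230016
head [ 425.1 -208.4   58.9] 1.7267418416492293
ring [643.8  77.6  39.1] 6.015707473461977
```

View pics/crop1.png

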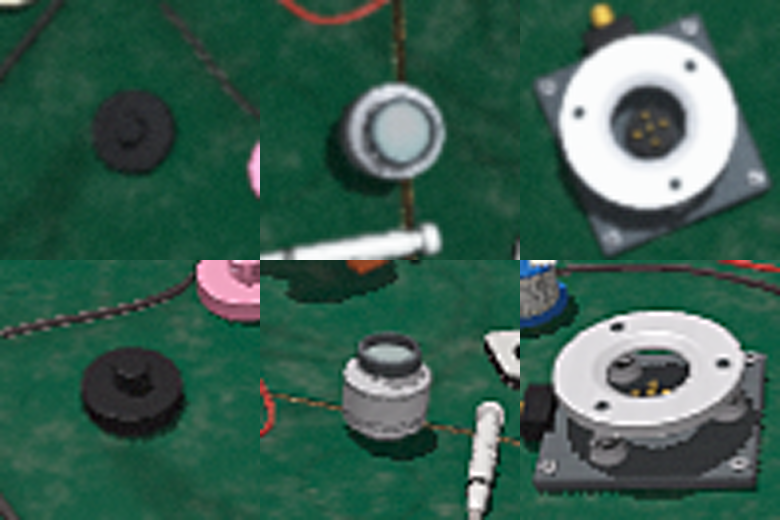

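The crop confirms (217,229) is the cap: a black skirt disc with a fluted knob. The head is upright with its glass mouth up, and the cradle ring shows the brass pins inside its bore. Next I'll measure these precisely.

```bash
cat > meas.py <<'E'
from h import *
np.set_printoptions(precision=1,suppress=True)
def blob(c,uv,r,f):
    u,v=uv; hsv=cv2.cvtColor(c["im"],cv2.COLOR_BGR2HSV); m=f(c["im"].astype(int),hsv.astype(int)).astype(np.uint8)
    w=np.zeros_like(m); cv2.circle(w,(u,v),r,1,-1); m&=w
    n,l,s,ce=cv2.connectedComponentsWithStats(m); k=1+np.argmax(s[1:,4]); m=(l==k).astype(np.uint8)
    ct=max(cv2.findContours(m,cv2.RETR_EXTERNAL,cv2.CHAIN_APPROX_NONE)[0],key=cv2.contourArea)
    h=cv2.convexHull(ct); return cv2.fitEllipse(ct),h[:,0],s[k,4]
E
python3 - <<'E'
from meas import *
a=load("top0");b=load("side0")
ring=lambda i,h:(h[...,2]>165)&(h[...,1]<60)
black=lambda i,h:(h[...,2]<75)&(i[...,1]-i[...,2]<12)
grey=lambda i,h:(h[...,1]<70)&(h[...,2]>70)
lens=lambda i,h:(h[...,2]>120)&(i[...,1]-i[...,2]>8)&(h[...,1]<90)
for n,p,q,f,r in [("ring",(260,152),(210,222),ring,38),("cap",(217,229),(270,284),black,20),("head",(384,238),(340,177),grey,22),("lens",(386,238),(340,167),lens,14)]:
    e,_,s=blob(a,p,r,f);g,_,t=blob(b,q,r,f); print(n,np.array(e[0]),np.array(e[1]),s,np.array(g[0]),np.array(g[1]),t, *tri(a,[e[0]],b,[g[0]]))
# predicted pixels for checks, planes
print(plane(a,[(217,229)],13),plane(a,[(385.8,238)],62))
E
```

```text
ring [259.1 149.3] [43.1 44.1] 1246 [209. 219.] [27.9 47.9] 855 [647.9  78.6  42. ] 1.7797391307858454
cap [217.4 228.9] [19.2 19.8] 327 [270.1 284. ] [21.8 24.7] 456 [458.7 188.    6.9] 2.470188792328721
head [383.9 237.9] [24.  24.4] 489 [338.5 179. ] [20.  23.6] 347 [ 426.1 -219.3   19.1] 2.4498673162860123
lens [387.4 237.6] [15.7 20. ] 181 [339.7 167.2] [ 2.9 10.8] 34 [ 425.9 -219.5   54.7] 1.7588595734024721
[[457.  187.6  13. ]] [[ 424.  -214.4   62. ]]
```

Run:
```python
from meas import *
a=load("top0");b=load("side0")
print("head top",plane(a,[(383.9,237.9)],28),"lens",plane(a,[(387.0,237.6)],56))
print("head side",plane(b,[(338.5,179)],26),"rim",plane(b,[(339.7,167.2)],58))
print("ring",plane(a,[(259.1,149.3)],44),plane(b,[(209,219)],44))
print("cap",plane(a,[(217.4,228.9)],10),plane(b,[(270.1,284)],8))
```

```text
head top [[ 424.9 -217.6   28. ]] lens [[ 425.  -218.6   56. ]]
head side [[ 424.9 -208.    26. ]] rim [[ 425.5 -214.    58. ]]
ring [[646.5  78.2  44. ]] [[647.4  80.9  44. ]]
cap [[457.3 187.1  10. ]] [[459.5 189.2   8. ]]
```

move_arm(increments=[62, 0, 0, 0, 0, -5, 0, 62, 0, 0, 0, 0, -5, 0, 62, 0, 0, 0, 0, -6.3, 0, 0, -62, 0, 0, 0, 0, 0, 0, -62, 0, 0, 0, 0, 0, 0, -62, 0, 0, 0, 0, 0, 0, -62, 0, 0, 0, 0, 0])

```text
clock: 0.98
tcp_pos: [239.1, -419.0, 302.5]
ee_rot: [0.961, 0.278, -0.0, -0.0]
force: [0.2, -0.9, 0.1]
grip_width: 93.1
grip_force: 0.0
```

move_arm(increments=[30, 30, 0, 0, 0, 10.7, 0, 30, 30, 0, 0, 0, 10.7, 0, 30, 10, 0, 0, 0, 10.7, 0, 50, 0, 0, 0, 0, 0.2, 0, 0, 0, 0, 0, 0, 0, 0])

```text
clock: 1.6
tcp_pos: [406.1, -449.9, 302.0]
ee_rot: [1.0, 0.002, 0.001, -0.0]
force: [-0.8, 0.1, -0.4]
grip_width: 93.1
grip_force: 0.0
```

move_arm(increments=[7, -62, 0, 0, 0, 0, 0.5, 7, -62, 0, 0, 0, 0, 0.5, 7, -62, 0, 0, 0, 0, 0.5, 7, -62, 0, 0, 0, 0, 0.5, 7, -62, 0, 0, 0, 0, 0.5, 7, -62, 0, 0, 0, 0, 0.5, 7, -62, 0, 0, 0, 0, 0.5, 3, -62, 0, 0, 0, 0, 0.5])

```text
clock: 2.6
tcp_pos: [453.7, 46.1, 302.8]
ee_rot: [1.0, -0.001, 0.0, 0.0]
force: [1.6, -0.2, 0.7]
grip_width: 46.5
grip_force: 0.0
```

move_arm(increments=[0, -62, 20, 0, 0, 0, 0.5, 0, -62, 20, 0, 0, 0, 0.5, 0, -18, 30, 0, 0, 0, 0.5, 0, 0, 30, 0, 0, 0, 0.5, 0, 0, 0, 0, 0, 0, 0.5])

```text
clock: 3.22
tcp_pos: [453.1, 180.9, 202.8]
ee_rot: [1.0, -0.0, -0.002, 0.001]
force: [-0.5, -0.8, 0.1]
grip_width: 46.6
grip_force: 0.0
```

move_arm(increments=[2.5, -3.5, 40, 0, 0, 0, 0.5, 2.5, -3.5, 38, 0, 0, 0, 0.5, 0, 0, 0, 0, 0, 0, 0.5])

```text
clock: 3.6
tcp_pos: [458.9, 188.0, 125.6]
ee_rot: [1.0, -0.001, -0.001, 0.001]
force: [-0.2, 0.2, 0.9]
grip_width: 46.8
grip_force: 0.0
```

Run:
```python
from meas import *
b=snap("side","s1");a=snap("top","t1"); s=sensors.observe(); print(s["tcp_pos"],s["ee_rot"])
def crop(c,u,v,r=45): return cv2.resize(c["im"][v-r:v+r,u-r:u+r],(390,390),interpolation=cv2.INTER_CUBIC)
cv2.imwrite("pics/c1.png",np.hstack([crop(a,217,229),crop(b,270,270)]))
```

```text
[459.5 188.2 127.6] [ 1. -0.  0.  0.]
```

View pics/c1.png

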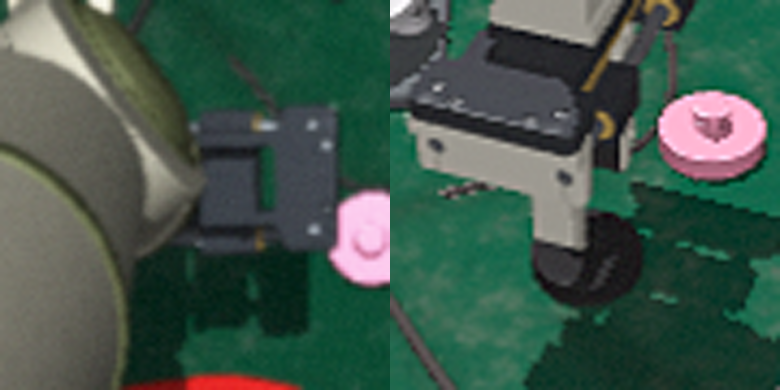

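The side crop shows the gripper directly over the cap, with the near fingertip at about full pixel (264,290). I'll check that against a projection.

Run:
```python
from h import *
b=load("s1"); np.set_printoptions(precision=1,suppress=True)
print(proj(b,[(459,188+23,43),(459,188+30,43),(457.5,187.7,25),(457.5,187.7,0)]))
```

```text
[[265.9 278.7]
 [264.5 281.1]
 [271.2 277.6]
 [271.4 286.6]]
```

move_arm(increments=[0, 0, 15, 0, 0, 0, 0.5, 0, 0, 11, 0, 0, 0, 0.5, 0, 0, 0, 0, 0, 0, 0.5, 0, 0, 0, 0, 0, 0, 0.5])

```text
clock: 4.2
tcp_pos: [459.2, 188.8, 100.3]
ee_rot: [1.0, -0.0, -0.0, 0.0]
force: [-0.2, -0.3, -0.7]
grip_width: 46.4
grip_force: 0.0
```

Tips are at about z=16 with the knob at 13–25. Close on it.

move_arm(increments=[0, 0, 0, 0, 0, 0, 1, 0, 0, 0, 0, 0, 0, 1, 0, 0, 0, 0, 0, 0, 1, 0, 0, 0, 0, 0, 0, 1, 0, 0, 0, 0, 0, 0, 1], newtons=20)

```text
clock: 4.82
tcp_pos: [459.3, 188.8, 100.4]
ee_rot: [1.0, -0.0, 0.0, -0.0]
force: [0.1, -0.1, 1.7]
grip_width: 15.4
grip_force: 20.0
```

move_arm(increments=[0, 0, -10, 0, 0, 0, 1, 0, 0, -30, 0, 0, 0, 1, 0, 0, -30, 0, 0, 0, 1, 0, 0, -20, 0, 0, 0, 1, 0, 0, 0, 0, 0, 0, 1])

```text
clock: 5.45
tcp_pos: [459.8, 189.0, 192.0]
ee_rot: [1.0, -0.0, 0.001, -0.001]
force: [1.4, -0.1, -0.5]
grip_width: 14.9
grip_force: 20.0
```

Run:
```python
from meas import *
b=snap("side","s2");a=snap("top","t2"); s=sensors.observe(); print(s["tcp_pos"],s["ee_rot"],s["grip_width"],s["grip_force"])
p=proj(b,[(459,188,110),(457.5,187.7,10)]);print(p)
cv2.imwrite("pics/c2.png",cv2.resize(b["im"][190:310,190:350],(800,600),interpolation=cv2.INTER_CUBIC))
```

```text
[459.2 188.7 190.4] [ 1. -0.  0. -0.] 15.123415895809563 19.99994069337845
[[269.6 244.5]
 [271.3 283. ]]
```

View pics/c2.png

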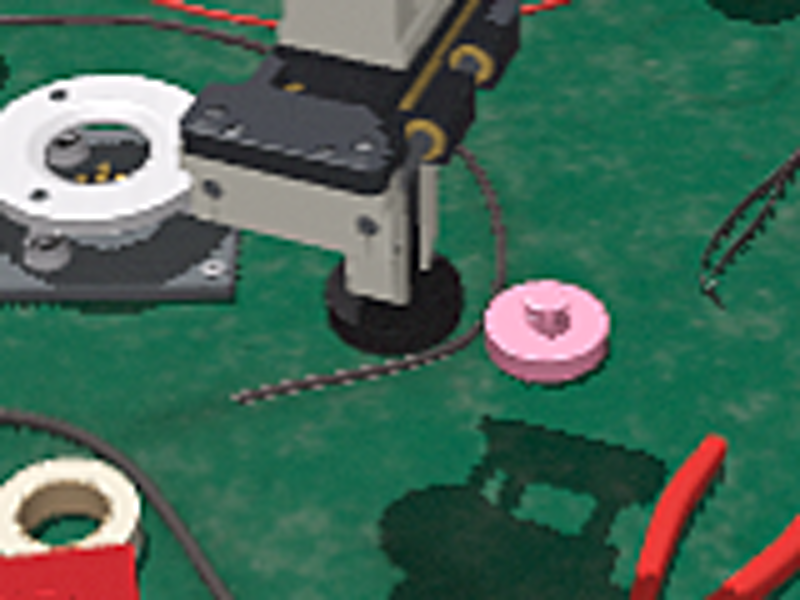

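The cap hangs level in the fingers, skirt spanning about u 255–283 in the full image and centred on the tool. The cradle and pink cap are undisturbed. Carry it to above the head.

move_arm(increments=[-4, 50, -2, 0, 0, 0, 1, -5, 55, -2, 0, 0, 0, 1, -5, 55, 0, 0, 0, 0, 1, -5, 55, 0, 0, 0, 0, 1, -5, 55, 0, 0, 0, 0, 1, -5, 55, 0, 0, 0, 0, 1, -4, 50, 0, 0, 0, 0, 1, 0, 30, 0, 0, 0, 0, 1])

```text
clock: 6.55
tcp_pos: [424.9, -218.6, 193.3]
ee_rot: [1.0, -0.002, -0.001, -0.0]
force: [-0.1, 0.5, -0.8]
grip_width: 15.2
grip_force: 20.0
```

move_arm(increments=[0, 0, 0, 0, 0, 0, 1, 0, 0, 0, 0, 0, 0, 1])

```text
clock: 6.8
tcp_pos: [425.8, -215.4, 193.6]
ee_rot: [1.0, -0.0, -0.001, -0.001]
force: [-0.4, -0.6, -0.0]
grip_width: 15.5
grip_force: 20.0
```

move_arm(increments=[0, 2, 13, 0, 0, 0, 1, 0, 0, 12, 0, 0, 0, 1, 0, 0, 0, 0, 0, 0, 1, 0, 0, 0, 0, 0, 0, 1])

```text
clock: 7.3
tcp_pos: [426.1, -217.8, 169.1]
ee_rot: [1.0, 0.0, -0.0, -0.0]
force: [-0.3, -0.1, -0.5]
grip_width: 15.1
grip_force: 20.0
```

Run:
```python
from meas import *
b=snap("side","s3");a=snap("top","t3"); s=sensors.observe(); print(s["tcp_pos"],s["grip_width"],s["force"])
x,y,z=s["tcp_pos"]; print(proj(b,[(x,y,z-94)]))
c=lambda c,u,v:cv2.resize(c["im"][v-35:v+35,u-35:u+35],(400,400),interpolation=cv2.INTER_CUBIC)
cv2.imwrite("pics/c3.png",np.hstack([c(b,340,170),c(a,384,238)]))
```

```text
[ 426.2 -218.1  169.5] 15.586721906623637 [-0.3 -0.1 -0.3]
[[340.3 160.5]]
```

View pics/c3.png

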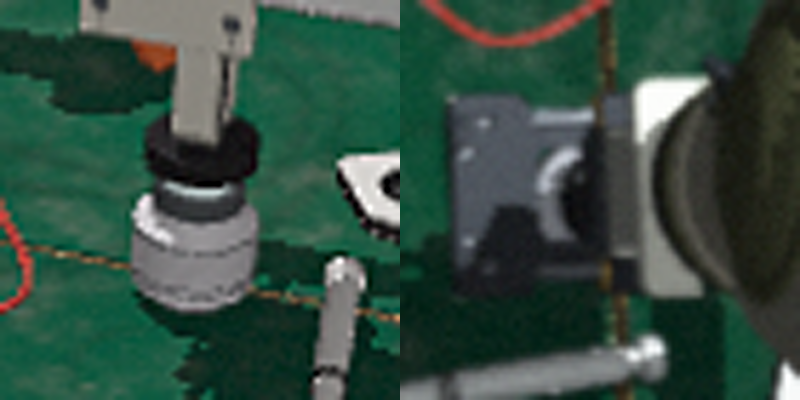

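The side crop shows the cap (about 146–260, centre 203) just above the rim. The neck centre is at 199 and the barrel centre at 195, so the cap may be slightly to the right. Checking the lean of the projected axis.

Run:
```python
from meas import *
b=load("s3")
P=proj(b,[(426.1,-218,z) for z in(10,26,42,55,62,75)]); print((P-[305,135])*400/70)
print((proj(b,[(428.1,-218,55)])-[305,135])*400/70,(proj(b,[(426.1,-216,55)])-[305,135])*400/70)
```

```text
[[192.  269.6]
 [194.4 240. ]
 [196.8 210. ]
 [198.8 185.3]
 [199.9 171.8]
 [201.9 146.6]]
[[194.5 184.5]] [[197.7 187.4]]
```

The axis projection matches the neck and barrel, so x is aligned to within 1 mm. Lower the cap.

move_arm(increments=[0, -0.5, 4, 0, 0, 0, 1, 0, 0, 3, 0, 0, 0, 1, 0, 0, 2, 0, 0, 0, 1, 0, 0, 2, 0, 0, 0, 1, 0, 0, 1, 0, 0, 0, 1, 0, 0, 0, 0, 0, 0, 1])

```text
clock: 8.15
tcp_pos: [426.0, -217.6, 157.2]
ee_rot: [1.0, -0.0, -0.0, -0.0]
force: [-0.4, 0.0, -0.7]
grip_width: 15.3
grip_force: 20.0
```

No contact force, so the skirt is around the rim. Continue gently.

move_arm(increments=[0, 0, 1.5, 0, 0, 0, 1, 0, 0, 1.5, 0, 0, 0, 1, 0, 0, 1, 0, 0, 0, 1, 0, 0, 0, 0, 0, 0, 1])

```text
clock: 8.65
tcp_pos: [426.1, -217.7, 153.2]
ee_rot: [1.0, -0.0, -0.0, -0.0]
force: [0.3, 0.4, -0.8]
grip_width: 15.2
grip_force: 20.0
```

move_arm(increments=[0, 0, 1, 0, 0, 0, 1, 0, 0, 0, 0, 0, 0, 1])

```text
clock: 8.9
tcp_pos: [426.1, -217.5, 152.4]
ee_rot: [1.0, -0.0, 0.0, -0.0]
force: [-0.6, 1.1, 2.9]
grip_width: 15.3
grip_force: 20.0
```

Contact comes exactly at the seated height (TCP 152.4, Fz about 3 N). Release, lift clear, and look.

move_arm(increments=[0, 0, 0, 0, 0, 0, 0.6, 0, 0, 0, 0, 0, 0, 0.5, 0, 0, 0, 0, 0, 0, 0.5, 0, 0, -30, 0, 0, 0, 0.3, 0, 0, -40, 0, 0, 0, 0, 0, 0, 0, 0, 0, 0, 0])

```text
clock: 9.65
tcp_pos: [426.9, -218.2, 224.5]
ee_rot: [1.0, -0.0, 0.002, 0.001]
force: [0.3, -0.3, 0.4]
grip_width: 70.5
grip_force: 0.0
```

Run:
```python
from meas import *
b=snap("side","s4");a=snap("top","t4"); s=sensors.observe(); print(s["tcp_pos"],s["grip_width"],s["force"])
c=lambda c,u,v:cv2.resize(c["im"][v-35:v+35,u-35:u+35],(400,400),interpolation=cv2.INTER_CUBIC)
print((proj(b,[(426,-217.5,z) for z in(0,26,42,52,65,77)])-[305,135])*400/70)
cv2.imwrite("pics/c4.png",np.hstack([c(b,340,170),c(a,384,238)]))
```

```text
[ 426.  -217.9  222.4] 78.48498120578218 [-0.7  0.2 -0. ]
[[190.5 288.4]
 [194.3 240.6]
 [196.8 210.6]
 [198.3 191.6]
 [200.3 166.6]
 [202.1 143.3]]
```

View pics/c4.png

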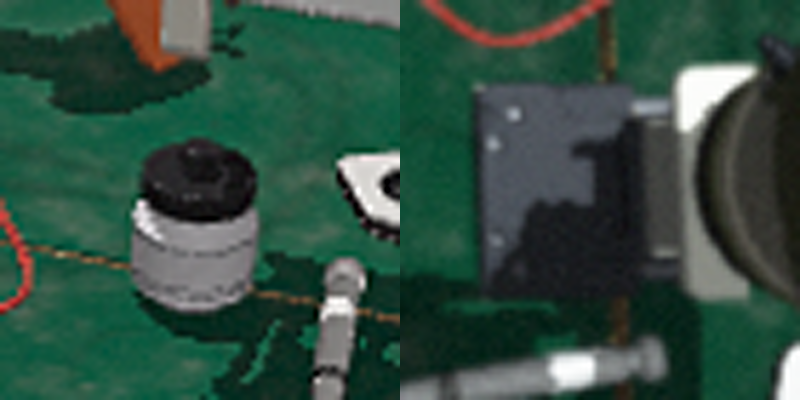

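The cap sits flat and level on the head, roof at about crop (199,170) and matching the projected seated axis. Next, grip the barrel.

move_arm(increments=[0, 0, 40, 0, 0, 0, 0, 0, 0, 40, 0, 0, 0, 0, 0, 0, 30, 0, 0, 0, 0, 0, 0, 13, 0, 0, 0, 0, 0, 0, 0, 0, 0, 0, 0, 0, 0, 0, 0, 0, 0, 0])

```text
clock: 10.5
tcp_pos: [426.3, -217.8, 99.9]
ee_rot: [1.0, -0.0, 0.0, 0.0]
force: [0.7, -0.3, -0.5]
grip_width: 93.1
grip_force: 0.0
```

move_arm(increments=[0, 0, 0, 0, 0, 0, 0.3, 0, 0, 0, 0, 0, 0, 0.35, 0, 0, 0, 0, 0, 0, 0.4, 0, 0, 0, 0, 0, 0, 0.5, 0, 0, 0, 0, 0, 0, 0.6, 0, 0, 0, 0, 0, 0, 0.6], newtons=15)

```text
clock: 11.25
tcp_pos: [426.2, -217.4, 99.5]
ee_rot: [1.0, 0.0, 0.0, -0.0]
force: [-1.0, 1.6, 6.2]
grip_width: 55.4
grip_force: 15.0
```

move_arm(increments=[0, 0, 0, 0, 0, 0, 0.7, 0, 0, 0, 0, 0, 0, 0.7, 0, 0, 0, 0, 0, 0, 0.7], newtons=40)

```text
clock: 11.62
tcp_pos: [426.1, -217.4, 99.5]
ee_rot: [1.0, 0.0, 0.0, -0.0]
force: [-0.7, 2.6, 6.1]
grip_width: 55.2
grip_force: 40.0
```

move_arm(increments=[0, 0, -5, 0, 0, 0, 0.7, 0, 0, -12, 0, 0, 0, 0.7, 0, 0, -20, 0, 0, 0, 0.7, 0, 0, -20, 0, 0, 0, 0.7, 0, 0, -10, 0, 0, 0, 0.7, 0, 0, -3, 0, 0, 0, 0.7, 0, 0, 0, 0, 0, 0, 0.7])

```text
clock: 12.5
tcp_pos: [426.0, -217.7, 169.2]
ee_rot: [1.0, -0.0, -0.0, 0.0]
force: [0.0, -0.1, -3.4]
grip_width: 55.4
grip_force: 40.0
```

Run:
```python
from meas import *
b=load("s4");a=load("t4"); b=snap("side","s5"); a=snap("top","t5")
print(sensors.observe()["tcp_pos"])
for th in (130,150,170,190):
    f=lambda i,h:(h[...,2]>th)&(h[...,1]<70)
    e,_,s=blob(a,(259,150),34,f); g,_,t=blob(b,(209,220),36,f)
    print(th,np.array(e[0]),np.array(e[1]),np.array(g[0]),np.array(g[1]),plane(a,[e[0]],44),plane(b,[g[0]],44),*tri(a,[e[0]],b,[g[0]]))
```

```text
[ 425.9 -217.6  168.8]
130 [259.6 148.7] [44.3 46.3] [209.1 219.7] [29.7 49.1] [[648.   76.9  44. ]] [[645.8  83.2  44. ]] [649.3  77.3  38.8] 0.2570293291196904
150 [259.1 149.3] [43.3 44.3] [209.4 219. ] [27.8 49.2] [[646.5  78.2  44. ]] [[646.7  80.6  44. ]] [647.4  78.5  42.2] 0.9687580751506993
170 [259.1 149.3] [43.1 44.1] [209. 219.] [27.8 47.8] [[646.6  78.2  44. ]] [[647.4  81.   44. ]] [647.8  78.6  42. ] 1.7081454068533806
190 [259.1 149.4] [42.9 43.9] [209. 219.] [27.7 47.2] [[646.4  78.2  44. ]] [[647.3  81.   44. ]] [647.7  78.6  42. ] 1.8398468151842235
```

move_arm(increments=[12, -16, -2, 0, 0, 0, 0.7, 26, -34, -2, 0, 0, 0, 0.7, 32, -44, 0, 0, 0, 0, 0.7, 36, -48, 0, 0, 0, 0, 0.7, 36, -48, 0, 0, 0, 0, 0.7, 32, -44, 0, 0, 0, 0, 0.7, 26, -36, 0, 0, 0, 0, 0.7, 14, -18, 0, 0, 0, 0, 0.7])

```text
clock: 13.6
tcp_pos: [640.8, 73.1, 172.3]
ee_rot: [1.0, 0.001, -0.0, -0.0]
force: [-0.2, -0.8, -3.1]
grip_width: 55.7
grip_force: 40.0
```

move_arm(increments=[5, -7, 0, 0, 0, 0, 0.7, 0, 0, 0, 0, 0, 0, 0.7, 0, 0, 0, 0, 0, 0, 0.7])

```text
clock: 13.98
tcp_pos: [644.5, 75.2, 173.2]
ee_rot: [1.0, -0.001, -0.001, 0.001]
force: [-0.1, -0.2, -2.8]
grip_width: 55.5
grip_force: 40.0
```

move_arm(increments=[1.5, -2, 8, 0, 0, 0, 0.7, 1, -2, 10, 0, 0, 0, 0.7, 0, 0, 7, 0, 0, 0, 0.7, 0, 0, 0, 0, 0, 0, 0.7, 0, 0, 0, 0, 0, 0, 0.7])

```text
clock: 14.6
tcp_pos: [647.7, 81.2, 148.3]
ee_rot: [1.0, -0.0, -0.0, 0.0]
force: [-0.4, 0.3, -3.0]
grip_width: 55.1
grip_force: 40.0
```

Run:
```python
from meas import *
b=snap("side","s6");a=snap("top","t6"); s=sensors.observe(); print(s["tcp_pos"],s["grip_width"],s["force"])
x,y,z=s["tcp_pos"]; k=400/80;o=[170,160]
print("axis",(proj(b,[(x,y,h) for h in(44,z-99.5,z-73,z-47.5)])-o)*k, "ring",(proj(b,[(647,79.2,44)])-o)*k)
cv2.imwrite("pics/c6.png",np.hstack([cv2.resize(b["im"][160:260,170:270],(500,500),interpolation=cv2.INTER_CUBIC),cv2.resize(a["im"][110:190,230:290],(300,400))[:, :].copy() if 0 else cv2.resize(a["im"][100:200,230:290],(300,500),interpolation=cv2.INTER_CUBIC)]))
```

```text
[647.8  81.2 148.6] 55.280211891069946 [-0.1  0.5 -2.9]
axis [[193.8 295.2]
 [192.7 286.1]
 [187.  237.6]
 [181.4 189.6]] ring [[197.6 293. ]]
```

View pics/c6.png

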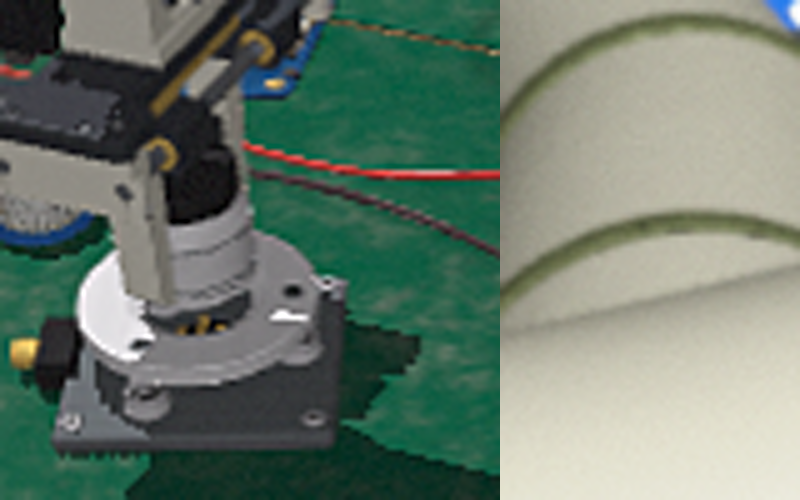

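The side crop shows the foot hovering over the bore, whose centre is about (196,293). The head axis is at about 192, so it needs nudging slightly toward −x/−y before lowering.

move_arm(increments=[-0.9, 1.4, 3, 0, 0, 0, 0.7, 0, 0, 3, 0, 0, 0, 0.7, 0, 0, 3, 0, 0, 0, 0.7, 0, 0, 1.5, 0, 0, 0, 0.7, 0, 0, 0, 0, 0, 0, 0.7])

```text
clock: 15.32
tcp_pos: [646.8, 79.9, 137.6]
ee_rot: [1.0, -0.0, -0.0, 0.0]
force: [-0.0, -0.6, -2.6]
grip_width: 55.4
grip_force: 40.0
```

move_arm(increments=[0, 0, 1.5, 0, 0, 0, 0.7, 0, 0, 1, 0, 0, 0, 0.7, 0, 0, 0, 0, 0, 0, 0.7])

```text
clock: 15.7
tcp_pos: [647.4, 79.6, 135.4]
ee_rot: [1.0, -0.0, 0.001, 0.0]
force: [2.4, -1.1, -3.4]
grip_width: 55.2
grip_force: 40.0
```

move_arm(increments=[0.8, 0.3, 0, 0, 0, 0, 0.7, 0, 0, 1, 0, 0, 0, 0.7, 0, 0, 0, 0, 0, 0, 0.7])

```text
clock: 16.08
tcp_pos: [647.6, 79.5, 134.2]
ee_rot: [1.0, -0.0, -0.0, 0.0]
force: [2.7, -1.2, -3.1]
grip_width: 55.3
grip_force: 40.0
```

move_arm(increments=[0, 0, 1.5, 0, 0, 0, 0.7, 0, 0, 0, 0, 0, 0, 0.7, 0, 0, 0, 0, 0, 0, 0.7])

```text
clock: 16.45
tcp_pos: [647.5, 79.5, 132.7]
ee_rot: [1.0, -0.0, -0.0, 0.0]
force: [2.1, -1.9, -4.0]
grip_width: 55.3
grip_force: 40.0
```

move_arm(increments=[0.8, 0.5, 0, 0, 0, 0, 0.7, 0, 0, 1.5, 0, 0, 0, 0.7, 0, 0, 0, 0, 0, 0, 0.7, 0, 0, 0, 0, 0, 0, 0.7])

```text
clock: 16.95
tcp_pos: [648.2, 79.2, 131.6]
ee_rot: [1.0, -0.0, -0.0, -0.0]
force: [-1.4, 0.4, 3.4]
grip_width: 55.3
grip_force: 40.0
```

Shoulder is on the ring (Fz swung by +6 N, lateral force small). Take one check that the cap is still seated before going further down.

Run:
```python
from meas import *
b=snap("side","s7"); s=sensors.observe(); print(s["tcp_pos"],s["force"],s["torque"])
x,y,z=s["tcp_pos"]; print((proj(b,[(x,y,z-99.5+h) for h in(0,10,42,52,65,77)])-[180,160])*10)
cv2.imwrite("pics/c7.png",cv2.resize(b["im"][160:240,180:260],(600,600),interpolation=cv2.INTER_CUBIC))
```

```text
[648.2  79.3 131.5] [-2.3  0.2  2.8] [ 0.2  0.6 -0. ]
[[295.3 627.5]
 [291.1 592. ]
 [277.5 475.7]
 [273.2 438.5]
 [267.5 389.5]
 [262.1 343.6]]
```

View pics/c7.png

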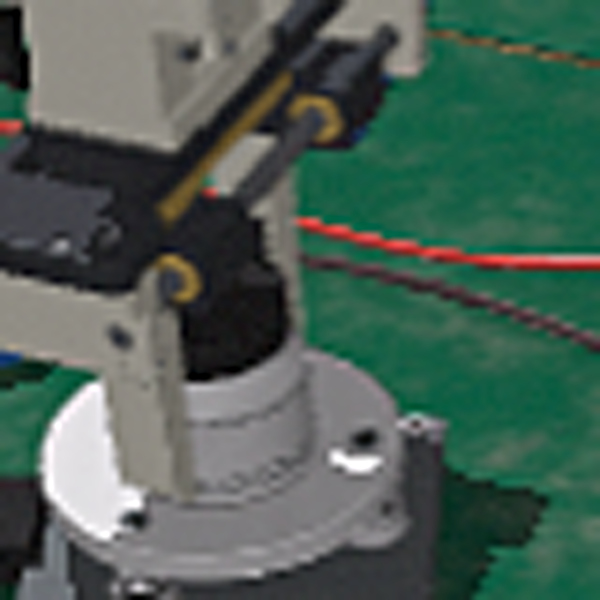

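The head's shoulder is flush on the ring (contact line at about crop (240,495)), and the black cap is level and seated on the neck (lower edge at about (240,375)). Press down.

move_arm(increments=[0, 0, 1.5, 0, 0, 0, 0.7, 0, 0, 1.5, 0, 0, 0, 0.7, 0, 0, 1.5, 0, 0, 0, 0.7, 0, 0, 1.5, 0, 0, 0, 0.7, 0, 0, 0, 0, 0, 0, 0.7], newtons=55)

```text
clock: 17.62
tcp_pos: [648.2, 79.2, 125.3]
ee_rot: [1.0, -0.0, -0.0, -0.0]
force: [-4.7, 0.7, 7.0]
grip_width: 55.1
grip_force: 55.0
```

move_arm(increments=[0, 0, 1.5, 0, 0, 0, 0.7, 0, 0, 1.5, 0, 0, 0, 0.7, 0, 0, 1.5, 0, 0, 0, 0.7, 0, 0, 0, 0, 0, 0, 0.7])

```text
clock: 18.12
tcp_pos: [648.2, 79.3, 121.2]
ee_rot: [1.0, -0.0, -0.0, -0.0]
force: [-4.2, 1.2, 10.8]
grip_width: 55.0
grip_force: 55.0
```

move_arm(increments=[-0.5, 0, 1, 0, 0, 0, 0.7, 0, 0, 1, 0, 0, 0, 0.7, 0, 0, 0, 0, 0, 0, 0.7])

```text
clock: 18.5
tcp_pos: [648.1, 79.2, 119.6]
ee_rot: [1.0, -0.0, 0.0, -0.0]
force: [-3.4, 0.8, 12.3]
grip_width: 54.7
grip_force: 55.0
```

move_arm(increments=[0, 0, 1, 0, 0, 0, 0.7, 0, 0, 0, 0, 0, 0, 0.7, 0, 0, 0, 0, 0, 0, 0.7])

```text
clock: 18.88
tcp_pos: [648.1, 79.2, 118.9]
ee_rot: [1.0, -0.0, 0.0, -0.0]
force: [-4.9, 0.5, 15.3]
grip_width: 55.3
grip_force: 55.0
```

move_arm(increments=[0, 0, 0.7, 0, 0, 0, 0.7, 0, 0, 0, 0, 0, 0, 0.7, 0, 0, 0, 0, 0, 0, 0.7, 0, 0, 0, 0, 0, 0, 0.7])

```text
clock: 19.38
tcp_pos: [648.1, 79.2, 118.7]
ee_rot: [1.0, -0.0, 0.001, -0.0]
force: [-7.2, -0.2, 20.9]
grip_width: 55.4
grip_force: 55.0
```

Run:
```python
from meas import *
b=snap("side","s8"); s=sensors.observe(); print(s["tcp_pos"],s["force"],s["ee_rot"],s["qvel"])
cv2.imwrite("pics/c8.png",np.hstack([cv2.resize(load("s7")["im"][160:240,180:260],(400,400),interpolation=cv2.INTER_CUBIC),cv2.resize(b["im"][160:240,180:260],(400,400),interpolation=cv2.INTER_CUBIC)]))
```

```text
[648.1  79.2 118.8] [-6.7 -0.4 20.2] [ 1. -0.  0. -0.] [-0. -0.  0. -0.  0.  0.  0.]
```

View pics/c8.png

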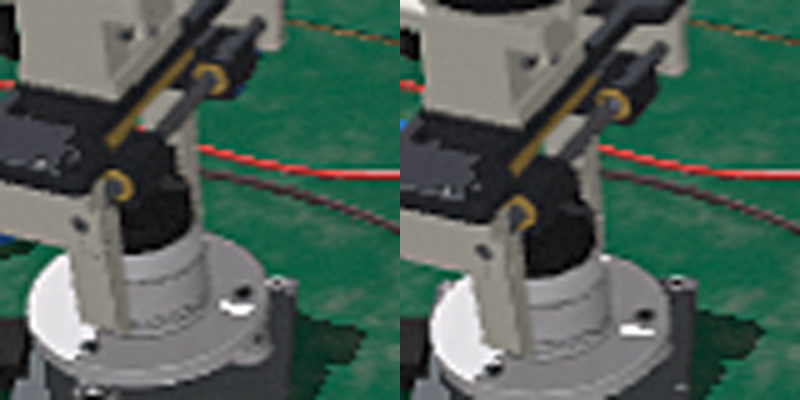

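The ring is at its hard stop: force rises stiffly to about 20 N with no further travel. The ring and head have gone down together, fingers and cap in the same relation as before. Hand in.

```bash
python3 -c "
from rig import finish_job; print(finish_job())"
```

```text
the job is handed in; nothing more can be done
None
```

The job is handed in with the capped head held down at the ring's hard stop, about 13 mm of travel and 20 N of push; no verdict came back.

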